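# Put the piled lids back on their turned boxes

## Robot

A 6-joint arm with a two-finger parallel gripper is mounted at the origin on a cart in front of the work surface, level with it; the furniture and walls round the work are solid. World frame = base frame: x ahead of the robot, y to its left, z up, the work surface at z = 0. Lengths are in m, angles in rad, forces in N, time in s.
With the tool pointing down it reaches from about 0.425 to 0.95 m from the base axis. Payload 3.5 kg.
Tool frame: the origin (TCP) lies between the finger pads, 19 mm behind the fingertips; this is the grasp point; z points along the fingers, y is the line along which they close (so a half turn about z gives the same grasp; the last joint's range is limited). The gripper opens to 85 mm and grips with 20 to 120 N. Pads are 22 mm wide; open, the fingers measure 114 mm over their backs; the gripper's body (76 mm by 85 mm) begins 54 mm behind the grasp point. The pads swing forward as they close: fully open they stand 13 mm farther back than shut.
Start: joints at [0.987, 0.286, 1.577, -0, 1.279, -0.15], TCP at [0.284, 0.612, 0.25] pointing down, gripper open.
Joint ranges: [-2.77, 2.77], [-0.9, 2.22], [0.21, 2.48], [-1.53, 4.67], [0.24, 2.81], [-2.84, 2.84]. Speed limits (rad/s): [2.79, 2.79, 3.14, 3.14, 3.14, 3.14].

## Interface

Orientations are given as a unit quaternion [x, y, z, w].
In Python, from plant import ctrl gives the robot as it stands.
- The arm moves only by the tool apply_moves, never from a script. Its argument "series" is a list of rows, each a list of 6 numbers: the shift along the world's x, y, z scaled (see below), then the turn, a rotation vector about the world's x, y, z scaled (see below). A call has 1 to 20 rows; each row is the pose to reach, as a shift and turn from the pose commanded when the call began; what a row does not reach only later rows make up. The controller multiplies each number of a shift by 0.8 m and each number of a turn by 45 degrees. A row lasts 1/8 s, in which the tool goes at most 62.5 mm and 10.7 degrees, less where a joint would pass 70% of its speed; a pose out of reach is approached as far as the arm can. A call with a number of a shift or a turn outside -1 to 1 is refused whole. A call with a gripper value outside its range is refused whole. "jaw" is the opening, from 0 (shut) to 1 (fully open), set as the call begins (left out, the last holds). The fingers move at their own pace and stop on an object; "squeeze" is the grip in N (left out, the last holds). Time passes only in rows, so rows that repeat a pose let the fingers close. It gives the time, the measured TCP pose, the force, the opening and the grip force at its end, in the units of the state.
- ctrl.get_state(): the state, without advancing time (a new reading comes with each control period).
- ctrl.read_camera(name): name is "scene" or "top"; returns the picture (420x560x3 uint8, red, green, blue); there is no depth.
- ctrl.get_calibration(name): a dict with "fx", "fy", "cx", "cy" (pixels), "xyz" and "orientation" of the camera in the world. Camera axes: x right, y up, looking along -z (the intrinsics and any distortion apply to the point x, -y, -z); pixel columns grow to the right and rows downward; lengths in m; the calibration is good to about 2 mm. A picture is of the moment at which its call begins. get_calibration takes no time and is no camera call.
- ctrl.sign_off(): hands the job in; it is judged then, once.
Trained networks look in the newest picture that a camera, given by its name, has taken for a name from the list of things; names that differ only in an ending like _2 or _b are one class to them, and where a whole thing is asked for, a point or a joint stands for the part that bears it (a point fixed in the world has none). Each returns a list of dicts, best first, with "p" (0 to 1); they miss things now and then, are a little off and sometimes report something else, mostly with a low value. They report only what shows in the picture. A call takes as long as a camera call. They do not tell look-alikes from the thing itself.
- ctrl.boxes_of(thing, camera): "xy" ([column, row] as shares, 0 to 1, of the picture: columns of its width, rows of its height, amid what is visible of it).
- ctrl.silhouettes(thing, camera): "pixels" (420x560 bool, what is visible of it) and "xy" ([column, row] as shares, 0 to 1, of the picture: columns of its width, rows of its height, amid what is visible of it).
The state is a dict: "time": time; "qpos": joint angles; "dq": joint speeds; "joint_efforts": joint torques, N m; "eef_pos": TCP position; "tcp_rot": TCP orientation; "contact_force": force on the tool from outside, world axes, zero at the start; "wrist_torque": the same for the moment, N m; "opening": opening from 0.0 (shut) to 1.0 (fully open); "finger_force": force on a finger pad.
Only numpy, scipy, OpenCV 4.12 (cv2) and the standard library are available. Lean on these libraries where they do the work, as an engineer would, in place of code of your own. Each camera call takes 0.05 s, during which the arm holds its last target. There are 200 camera calls.

## Task

Four turned boxes stand open on the bench and their lids are piled up, the smallest on top. Take the pile apart and put each lid on the box whose mouth it fits, the right way up and fully home with its rim flush with the box's, so that lid and box stay a pair while the wood settles. Leave the boxes standing upright where they are, and do not disturb the glue bottle or the roll of abrasive.

Things in the scene. Friction and masses are not known exactly. Their poses are not given: they have to be found in the camera images.
- lid_36: loose dark-wood lid, top of the pile at the start: flat round disc 36 mm across, 16 mm thick; below it a concentric spigot 10 mm long, 23 mm across at the disc, tapering to 15 mm at its flat tip. Origin: centre of the tip (lowest point); z up, disc from z = 10 to 26 mm. About 37 g. Grip the disc's edge, TCP about level with its top. Fits only box_36.
- lid_46: loose dark-wood lid, second from the top at the start: flat round disc 46 mm across, 16 mm thick; below it a concentric spigot 10 mm long, 33 mm across at the disc, tapering to 25 mm at its flat tip. Origin: centre of the tip (lowest point); z up, disc from z = 10 to 26 mm. About 45 g. Grip the disc's edge, TCP about level with its top. Fits only box_46.
- lid_56: loose dark-wood lid, third from the top at the start: flat round disc 56 mm across, 16 mm thick; below it a concentric spigot 10 mm long, 43 mm across at the disc, tapering to 35 mm at its flat tip. Origin: centre of the tip (lowest point); z up, disc from z = 10 to 26 mm. About 53 g. Grip the disc's edge, TCP about level with its top. Fits only box_56.
- lid_66: loose dark-wood lid, bottom of the pile at the start: flat round disc 66 mm across, 16 mm thick; below it a concentric spigot 10 mm long, 53 mm across at the disc, tapering to 45 mm at its flat tip. Origin: centre of the tip (lowest point); z up, disc from z = 10 to 26 mm. About 61 g. Grip the disc's edge, TCP about level with its top. Fits only box_66.
- box_36: loose open turned box of pale wood: narrow-necked round pot, belly 65 mm wide, straight neck 16 mm high; 62 mm high, rim 36 mm across, mouth 26 mm across, bore straight for 16 mm. Origin: centre of its underside; z up. About 190 g. With lid_36 home its disc rests on the rim, edges flush: lid origin 52 mm, lid top 78 mm above the box's origin.
- box_46: loose open turned box of pale wood: tall slim pot, waisted, foot 52 mm wide; 74 mm high, rim 46 mm across, mouth 36 mm across, bore straight for 16 mm. Origin: centre of its underside; z up. About 215 g. With lid_46 home its disc rests on the rim, edges flush: lid origin 64 mm, lid top 90 mm above the box's origin.
- box_56: loose open turned box of pale wood: low squat bowl-like pot, belly 64 mm wide; 46 mm high, rim 56 mm across, mouth 46 mm across, bore straight for 16 mm. Origin: centre of its underside; z up. About 240 g. With lid_56 home its disc rests on the rim, edges flush: lid origin 36 mm, lid top 62 mm above the box's origin.
- box_66: loose open turned box of pale wood: wide-mouthed beaker, foot 57 mm wide; 58 mm high, rim 66 mm across, mouth 56 mm across, bore straight for 16 mm. Origin: centre of its underside; z up. About 265 g. With lid_66 home its disc rests on the rim, edges flush: lid origin 48 mm, lid top 74 mm above the box's origin.
- glue_bottle: bystander, loose: upright glue bottle, 40 mm in diameter, 114 mm high with its nozzle. Origin: centre of its underside. Leave it standing where it is.
- abrasive_roll: bystander, loose: roll of brown cloth abrasive lying flat, 61 mm in diameter, 26 mm high. Origin: centre of its underside. Leave it where it is.
Mind the look-alikes: they are no part of the job. Leave any green look-alike of the lid_46 alone. What is shaped like the lid_36 but turquoise is not meant.

How it is judged:
By the outcome, as a careful person would: the job done as asked, in the order asked, and still so for the second after the job is handed in, with the robot touching nothing.
It also fails if it takes over 96 s, if anything falls off the work surface, if the arm or the gripper's body presses on something with over 40 N, if the wrist force passes 120 N, or if a joint passes its speed limit or range.

## Working session

There is one attempt and no reset: what is moved stays moved. The work goes in short steps, Python scripts to look and compute and a tool call to move; the robot and the scene stay as the last step left them, time stands still between calls to the robot, and variables do not carry over. Pictures are saved under pics/ and viewed, at most 14 in all, crops included, and the job is handed in when it is done.

Besides the shell and the picture viewer there is one more tool, called after "Emit:" in YAML: its name, and indented under it one key for each argument. apply_moves: Moves the arm, as the interface text tells. Shifts and turns lie within -1 to 1; 1 stands for 0.8 m of shift or 45 degrees of turn. Its arguments: {"type":"object","properties":{"series":{"type":"array"},"jaw":{"type":"number"},"squeeze":{"type":"number"}},"required":["series"]}

```bash
mkdir -p pics; python3 - <<'E'
from plant import ctrl
import cv2
s=ctrl.get_state();print(s)
for c in("scene","top"):
    print(c,ctrl.get_calibration(c))
    cv2.imwrite(f"pics/{c}0.png",ctrl.read_camera(c)[:,:,::-1])
for n in "lid_36 lid_46 lid_56 lid_66 box_36 box_46 box_56 box_66 glue_bottle abrasive_roll".split():
    for c in("scene","top"):
        print(n,c,[(round(d["p"],2),round(d["xy"][0]*560),round(d["xy"][1]*420)) for d in ctrl.boxes_of(n,c)])
E
```

```text
{'time': 0.0, 'qpos': array([ 9.87011536e-01,  2.87189050e-01,  1.57819343e+00, -2.09717016e-05,
        1.27861504e+00, -1.49978771e-01]), 'dq': array([-1.72893184e-04, -8.23811596e-04, -6.92480295e-04,  4.90882951e-05,
        2.02974987e-03,  7.87030690e-04]), 'joint_efforts': array([ 1.31548088e-03, -4.05969322e+01, -2.92635065e+01, -8.80848052e-05,
        5.53212507e-03,  6.02139778e-06]), 'eef_pos': array([0.2833374 , 0.61196626, 0.24862265]), 'tcp_rot': array([ 2.15203119e-01,  9.76568570e-01, -1.12601100e-03, -4.21950260e-04]), 'contact_force': array([ 0.73803021, -0.82490351,  0.20627009]), 'wrist_torque': array([ 0.02485871,  0.02770871, -0.00794513]), 'finger_force': 0.0, 'opening': 1.0051743001049158}
scene {'fx': 404.7506159108662, 'fy': 404.7506159108662, 'cx': 279.22959695533393, 'cy': 210.66331579352584, 'xyz': array([-0.04479641, -0.31977779,  0.63520757]), 'orientation': array([ 0.35842541, -0.20779087, -0.45971138,  0.78550597])}
top {'fx': 442.5426596571039, 'fy': 442.5426596571039, 'cx': 286.5333747598378, 'cy': 202.60437831147166, 'xyz': array([0.35090133, 0.01
[... 969 characters left out ...]
 244), (0.57, 187, 237)]
box_36 scene [(0.9, 264, 192), (0.84, 396, 295), (0.74, 257, 250)]
box_36 top [(0.96, 288, 241), (0.74, 415, 227), (0.7, 354, 161)]
box_46 scene [(0.9, 264, 192), (0.84, 396, 295), (0.74, 257, 250)]
box_46 top [(0.96, 288, 241), (0.74, 415, 227), (0.7, 354, 161)]
box_56 scene [(0.9, 264, 192), (0.84, 396, 295), (0.74, 257, 250)]
box_56 top [(0.96, 288, 241), (0.74, 415, 227), (0.7, 354, 161)]
box_66 scene [(0.9, 264, 192), (0.84, 396, 295), (0.74, 257, 250)]
box_66 top [(0.96, 288, 241), (0.74, 415, 227), (0.7, 354, 161)]
glue_bottle scene [(0.65, 332, 183)]
glue_bottle top [(0.55, 309, 124)]
abrasive_roll scene [(0.71, 215, 182)]
abrasive_roll top [(0.62, 184, 169)]
```

View pics/scene0.png

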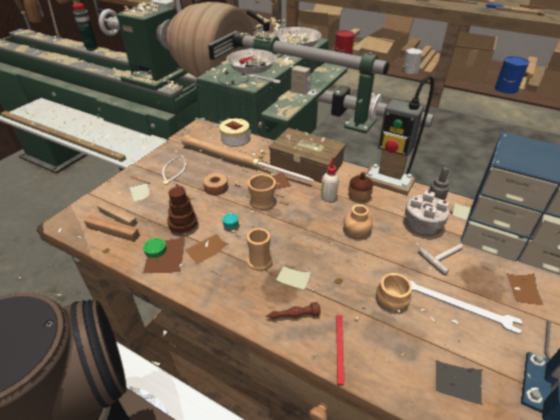

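View pics/top0.png

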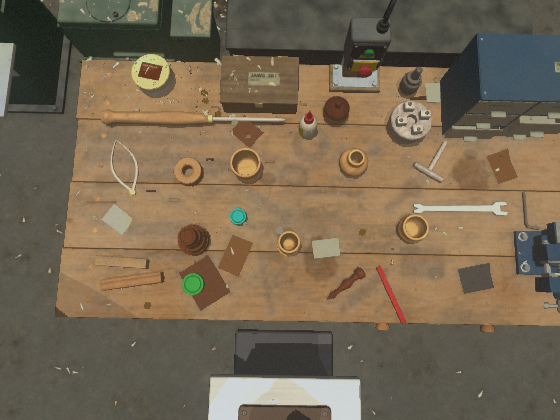

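The scene view shows the pile at about (181,210) and the boxes as 66 at (262,190), 46 at (258,248), 36 at (358,220) and 56 at (396,290). In the top view the pile is at (194,239), with 66 at (245,163), 46 at (289,241), 36 at (354,161) and 56 at (415,227). The green lid (193,284) and the turquoise lid (238,216) are the decoys. I'll fit known outlines to the network masks.

```bash
cat > h.py <<'E'
import numpy as np,cv2
from scipy.spatial.transform import Rotation as R
from scipy.optimize import minimize
from plant import ctrl
C={c:ctrl.get_calibration(c) for c in("scene","top")}
def proj(c,P):
    k=C[c];q=R.from_quat(k["orientation"]).inv().apply(np.atleast_2d(P)-k["xyz"])
    return np.c_[k["cx"]+k["fx"]*q[:,0]/-q[:,2],k["cy"]-k["fy"]*q[:,1]/-q[:,2]]
def ray(c,u,v,z):
    k=C[c];d=R.from_quat(k["orientation"]).apply([(u-k["cx"])/k["fx"],-(v-k["cy"])/k["fy"],-1])
    return (k["xyz"]+d*(z-k["xyz"][2])/d[2])[:2]
T=np.linspace(0,2*np.pi,49)[:-1]
def circ(x,y,z,r): return np.c_[x+r*np.cos(T),y+r*np.sin(T),0*T+z]
# profiles (z mm, radius mm)
PR={"box_36":[(0,22),(12,30),(25,32.5),(38,28),(46,18),(62,18)],
"box_46":[(0,26),(30,20),(50,20),(62,23),(74,23)],
"box_56":[(0,22),(12,30),(22,32),(34,30),(46,28)],
"box_66":[(0,28.5),(30,30),(58,33)],
"pile":[(0,22.5),(10,26.5),(10,33),(26,33),(26,17.5),(36,21.5),(36,28),(52,28),(52,12.5),(62,16.5),(62,23),(78,23),(78,7.5),(88,11.5),(88,18),(104,18)]}
S=4
def render(c,pr,x,y,off,h,w):
    m=np.zeros((h*S,w*S),np.uint8)
    for (z0,r0),(z1,r1) in zip(pr[:-1],pr[1:]):
        p=np.r_[proj(c,circ(x,y,z0/1e3,r0/1e3)),proj(c,circ(x,y,z1/1e3,r1/1e3))]
        p=(p+.5-off)*S*16-8
        cv2.fillConvexPoly(m,cv2.convexHull(p.astype(np.int32)),1,shift=4)
    return cv2.resize(m.astype(np.float32),(w,h),interpolation=cv2.INTER_AREA)
def fit(c,mask,pr,x0):
    ys,xs=np.nonzero(mask);off=np.array([xs.min()-15,ys.min()-15]);w,h=np.ptp(xs)+31,np.ptp(ys)+31
    m=np.zeros((h,w),np.float32);m[ys-off[1],xs-off[0]]=1
    f=lambda p:np.abs(render(c,pr,*(p/1e3),off,h,w)-m).sum()
    r=minimize(f,np.array(x0)*1e3,method="Nelder-Mead",options=dict(initial_simplex=np.array(x0)*1e3+np.array([[0,0],[6,2],[-2,6]])))
    return r.x/1e3,r.fun/m.sum()
E
python3 - <<'E'
from h import *
seed={"box_66":(245,163,.03),"box_36":(354,161,.04),"box_46":(289,241,.05),"box_56":(415,227,.03),"pile":(194,239,.06)}
ims={c:ctrl.read_camera(c)[:,:,::-1].copy() for c in C}
M={}
for c in C:
    for n in("box_36","lid_36","glue_bottle","abrasive_roll"): M[c,n]=ctrl.silhouettes(n,c)
res={}
for n,s in seed.items():
    x0=ray("top",*s)
    for c in C:
        key="lid_36" if n=="pile" else "box_36"
        px=proj(c,[*x0,s[2]])[0]
        ms=[d["pixels"] for d in M[c,key] if np.hypot(*(np.array(d["xy"])*[560,420]-px))<(35 if n=="pile" else 18)]
        if not ms: print(n,c,"none",x0.round(3),px.round());continue
        x,e=fit(c,np.any(ms,0),PR[n],x0);print(n,c,len(ms),x.round(4),round(e,3))
        res[n,c]=x
    X=np.mean([res[n,c] for c in C if (n,c) in res],0); res[n]=X
for n in("glue_bottle","abrasive_roll"):
    for c in C: print(n,c,[ray(c,d["xy"][0]*560,d["xy"][1]*420,.05 if n[0]=="g" else .013).round(3) for d in M[c,n]])
big=[]
for n in seed:
    for c in C:
        x=res.get((n,c),res[n]);k=5
        z0=proj(c,[*x,.05])[0].round()-26
        crop=ims[c][int(z0[1]):int(z0[1])+52,int(z0[0]):int(z0[0])+52]
        crop=cv2.resize(crop,None,fx=3,fy=3,interpolation=cv2.INTER_CUBIC)
        for z,r in PR[n][1:]:
            if n!="pile" and z!=PR[n][-1][0]: continue
            for rr,col in((r,(0,255,0)),(r-5,(255,255,0)))[:1 if n=="pile" else 2]:
                p=(proj(c,circ(*x,z/1e3,rr/1e3))+.5-z0)*3
                cv2.polylines(crop,[p.round().astype(np.int32)],True,col,1)
        big.append(crop)
cv2.imwrite("pics/fit0.png",np.vstack([np.hstack(big[0::2]),np.hstack(big[1::2])]))
E
```

```text
box_66 scene 1 [0.6018 0.0951] 0.075
box_66 top 1 [0.6031 0.0948] 0.049
box_36 scene none [ 0.615 -0.144] [358. 217.]
box_36 top 1 [ 0.6188 -0.1454] 0.038
box_46 scene 1 [ 0.4305 -0.0024] 0.065
box_46 top 1 [ 0.4314 -0.0014] 0.076
box_56 scene 1 [ 0.4686 -0.2737] 0.031
box_56 top none [ 0.472 -0.277] [415. 227.]
pile scene 4 [0.4364 0.2038] 0.11
pile top 4 [0.4355 0.2044] 0.23
glue_bottle scene [array([ 0.694, -0.043])]
glue_bottle top [array([ 0.695, -0.039])]
abrasive_roll scene [array([0.591, 0.225])]
abrasive_roll top [array([0.596, 0.231])]
```

View pics/fit0.png

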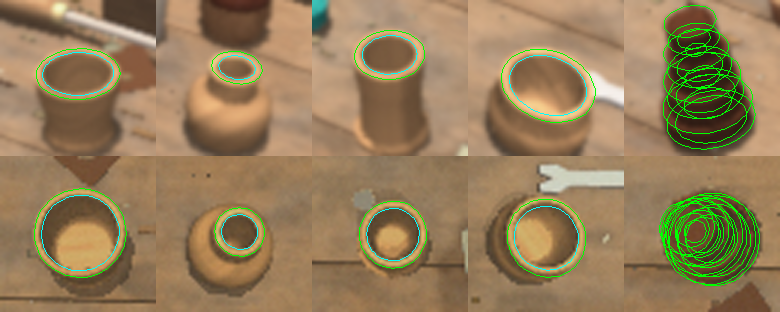

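The rim fits agree with the pictures to about 1 mm in both views. The pile needs a closer look.

```bash
python3 - <<'E'
from h import *
out=[]
for c,x in(("scene",(.4364,.2038)),("top",(.436,.204))):
    im=cv2.imread(f"pics/{c}0.png");z0=proj(c,[*x,.05])[0].round()-30
    cr=cv2.resize(im[int(z0[1]):int(z0[1])+60,int(z0[0]):int(z0[0])+60],None,fx=6.5,fy=6.5,interpolation=cv2.INTER_CUBIC)
    cr=cv2.convertScaleAbs(cr,alpha=1.8,beta=10)
    for z,r,col in((26,33,(0,255,0)),(52,28,(255,255,0)),(78,23,(255,0,255)),(104,18,(0,255,255))):
        cv2.polylines(cr,[((proj(c,circ(*x,z/1e3,r/1e3))+.5-z0)*6.5).round().astype(np.int32)],True,col,1)
    out.append(cr)
cv2.imwrite("pics/pile.png",np.hstack(out))
E
```

```text
(no output)
```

View pics/pile.png

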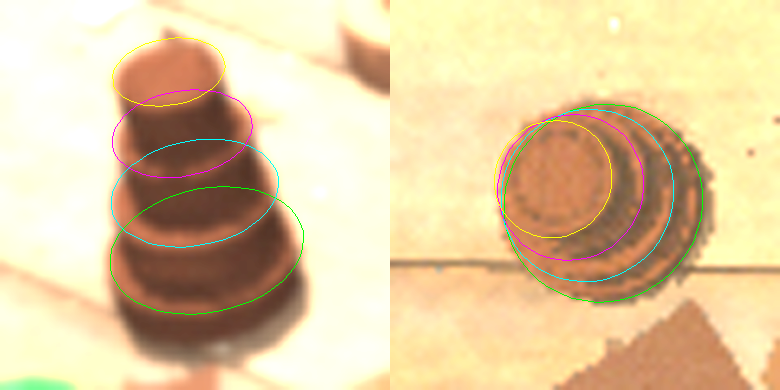

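The pile stands straight at about (0.436, 0.204), and the projected discs match in both views. I'll go above it.

Emit:
apply_moves:
  series:
    - [0.19,-0.51,0,0,0,0]
    - [0.19,-0.51,0,0,0,0]
    - [0.19,-0.51,0,0,0,0]
    - [0.19,-0.51,0,0,0,0]
    - [0.19,-0.51,0,0,0,0]
    - [0.19,-0.51,0,0,0,0]
    - [0.19,-0.51,0,0,0,0]
    - [0.19,-0.51,0,0,0,0]
    - [0.19,-0.51,0,0,0,0]
    - [0.19,-0.51,0,0,0,0]
    - [0.19,-0.51,0,0,0,0]
    - [0.19,-0.51,-0.1,0,0,0]
    - [0.19,-0.51,-0.1,0,0,0]
    - [0.19,-0.51,-0.1,0,0,0]
  jaw: 1
  squeeze: 30

```text
time: 3.35
eef_pos: [0.4347, 0.2047, 0.1689]
tcp_rot: [0.215, 0.977, -0.001, -0.002]
contact_force: [0.2, 0.7, 0.6]
opening: 1.001
finger_force: 0.0
```

```bash
python3 - <<'E'
from h import *
out=[]
s=ctrl.get_state();x=s["eef_pos"];print(x,R.from_quat(s["tcp_rot"]).as_matrix().round(4))
Y=R.from_quat(s["tcp_rot"]).as_matrix()[:,1]
for c in C:
    im=ctrl.read_camera(c)[:,:,::-1];z0=proj(c,[*x[:2],.12])[0].round()-45
    cr=np.ascontiguousarray(cv2.resize(im[int(z0[1]):int(z0[1])+90,int(z0[0]):int(z0[0])+90],None,fx=4.4,fy=4.4,interpolation=cv2.INTER_CUBIC))
    cr=cv2.convertScaleAbs(cr,alpha=1.5,beta=10)
    for P in(x,x+Y*.0425,x-Y*.0425): cv2.circle(cr,tuple(((proj(c,P)[0]+.5-z0)*4.4).astype(int).tolist()),3,(0,0,255),-1)
    out.append(cr)
cv2.imwrite("pics/app.png",np.hstack(out))
E
```

```text
[0.4346539  0.20472859 0.16885747] [[-9.078e-01  4.195e-01 -3.500e-03]
 [ 4.195e-01  9.078e-01 -8.000e-04]
 [ 2.900e-03 -2.200e-03 -1.000e+00]]
```

View pics/app.png

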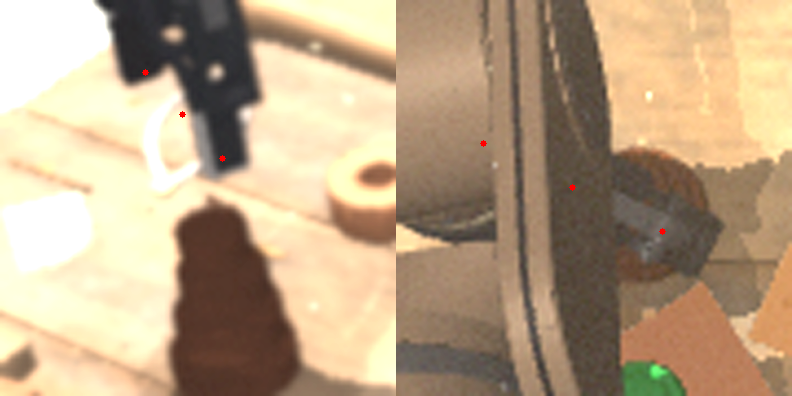

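Emit:
apply_moves:
  series:
    - [0.0016,-0.0009,-0.04,0,0,0]
    - [0.0016,-0.0009,-0.082,0,0,0]
    - [0.0016,-0.0009,-0.082,0,0,0]
    - [0.0016,-0.0009,-0.082,0,0,0]
  jaw: 0.6

```text
time: 3.95
eef_pos: [0.4387, 0.2042, 0.1068]
tcp_rot: [0.215, 0.977, 0.001, 0.002]
contact_force: [-0.3, -0.5, 0.2]
opening: 0.598
finger_force: 0.0
```

Emit:
apply_moves:
  series:
    - [0,0,0,0,0,0]
    - [0,0,0,0,0,0]
    - [0,0,0,0,0,0]
    - [0,0,0,0,0,0]
    - [0,0,0,0,0,0]
  jaw: 0.3

```text
time: 4.58
eef_pos: [0.4387, 0.2041, 0.1069]
tcp_rot: [0.215, 0.977, 0.001, 0.002]
contact_force: [-0.4, -0.3, 6.1]
opening: 0.407
finger_force: 29.7
```

Emit:
apply_moves:
  series:
    - [0,0,0.05,0,0,0]
    - [0,0,0.12,0,0,0]
    - [0.05,-0.1,0.12,0,0,0]
    - [0.2275,-0.4375,0.12,0,0,0]
    - [0.2275,-0.4375,0.12,0,0,0]
    - [0.2275,-0.4375,0.12,0,0,0]
    - [0.2275,-0.4375,0.12,0,0,0]
    - [0.2275,-0.4375,0.12,0,0,0]
    - [0.2275,-0.4375,0.12,0,0,0]
    - [0.2275,-0.4375,0.12,0,0,0]
    - [0.2275,-0.4375,0.06,0,0,0]
    - [0.2275,-0.4375,0.02,0,0,0]
    - [0.2275,-0.4375,0.02,0,0,0]
    - [0.2275,-0.4375,0.02,0,0,0]

```text
time: 6.32
eef_pos: [0.6196, -0.1453, 0.1222]
tcp_rot: [0.215, 0.977, -0.0, 0.001]
contact_force: [0.8, -0.9, -0.1]
opening: 0.41
finger_force: 30.2
```

```bash
cat > look.py <<'E'
import sys
from h import *
# look.py name x y ztop r lidtopz lidr : crops of both cams with rim circle (green) and lid bottom-disc circle at TCP (red)
n=sys.argv[1];bx,by,zr,r=map(float,sys.argv[2:6]);out=[]
s=ctrl.get_state();x=s["eef_pos"];m=R.from_quat(s["tcp_rot"]).as_matrix();print(x.round(4),m[:,2].round(4),s["opening"],s["finger_force"])
for c in C:
    im=ctrl.read_camera(c)[:,:,::-1];z0=proj(c,[bx,by,zr+.03])[0].round()-45
    a=np.maximum(z0,0).astype(int);z0=a
    cr=cv2.resize(im[a[1]:a[1]+90,a[0]:a[0]+90],(396,396),interpolation=cv2.INTER_CUBIC)
    cr=cv2.convertScaleAbs(cr,alpha=1.5,beta=10)
    for P,col in((circ(bx,by,zr,r),(0,255,0)),(circ(x[0],x[1],x[2],r),(0,0,255)),(circ(x[0],x[1],x[2]-.016,r),(255,0,255))):
        cv2.polylines(cr,[((proj(c,P)+.5-z0)*4.4).round().astype(np.int32)],True,col,1)
    out.append(cr)
cv2.imwrite(f"pics/{n}.png",np.hstack(out))
E
python3 look.py p36 .6185 -.145 .062 .018
```

```text
[ 0.6196 -0.1453  0.1222] [ 2.e-03 -6.e-04 -1.e+00] 0.4098391032737689 30.182438492774963
```

View pics/p36.png

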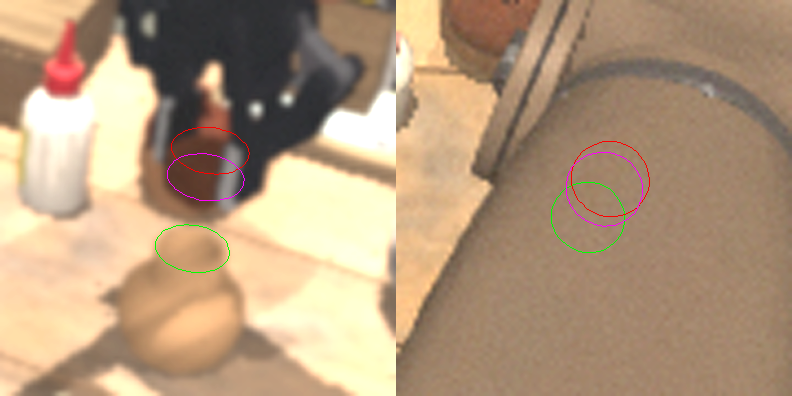

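```bash
cat > held.py <<'E'
import sys
from h import *
# held.py name r(mm) d1 d2.. : scene crops with lid outline at TCP + d mm along tool x, disc top dz mm above TCP
n=sys.argv[1];r=float(sys.argv[2])/1e3;dz=float(sys.argv[3])/1e3;out=[]
s=ctrl.get_state();x=s["eef_pos"];X=R.from_quat(s["tcp_rot"]).as_matrix()[:,0];c="scene"
im=ctrl.read_camera(c)[:,:,::-1];a=(proj(c,x-[0,0,.015])[0].round()-22).astype(int)
base=cv2.convertScaleAbs(cv2.resize(im[a[1]:a[1]+44,a[0]:a[0]+44],(396,396),interpolation=cv2.INTER_CUBIC),alpha=2,beta=10)
for d in map(float,sys.argv[4:6]):
    cr=base.copy();p=x+X*d/1e3+[0,0,dz]
    for z,rr in((0,r),(-.016,r),(-.016,r-.0065),(-.026,r-.0105)):
        cv2.polylines(cr,[((proj(c,circ(p[0],p[1],p[2]+z,rr))+.5-a)*9).round().astype(np.int32)],True,(0,255,0),1)
    out.append(cr)
cv2.imwrite(f"pics/{n}.png",np.hstack(out))
E
python3 held.py h36 18 0 0 3
```

```text
(no output)
```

View pics/h36.png

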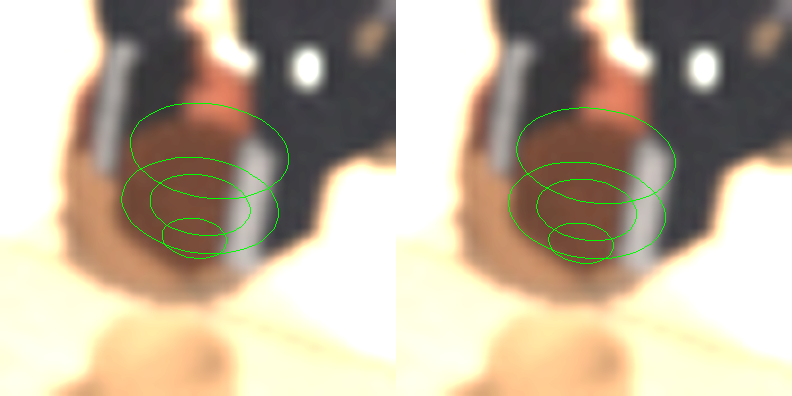

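The held lid matches the model at about +2.5 mm along tool x and about 3 mm below the TCP. I'll lower it.

Emit:
apply_moves:
  series:
    - [0.0014,-0.0009,-0.02,0,0,0]
    - [0.0014,-0.0009,-0.035,0,0,0]
    - [0.0014,-0.0009,-0.043,0,0,0]
    - [0.0014,-0.0009,-0.043,0,0,0]
    - [0.0014,-0.0009,-0.043,0,0,0]

```text
time: 7.1
eef_pos: [0.6203, -0.1471, 0.0862]
tcp_rot: [0.215, 0.977, -0.0, 0.0]
contact_force: [-0.2, 0.5, 0.0]
opening: 0.41
finger_force: 30.2
```

Emit:
apply_moves:
  series:
    - [0.0005,0.0012,-0.002,0,0,0]
    - [0.0005,0.0012,-0.004,0,0,0]
    - [0.0005,0.0012,-0.006,0,0,0]
    - [0.0005,0.0012,-0.0065,0,0,0]
    - [0.0005,0.0012,-0.0065,0,0,0]

```text
time: 7.72
eef_pos: [0.6206, -0.146, 0.0812]
tcp_rot: [0.215, 0.977, -0.0, 0.0]
contact_force: [-1.3, 0.2, 1.3]
opening: 0.407
finger_force: 30.4
```

Emit:
apply_moves:
  series:
    - [0,0,-0.0012,0,0,0]
    - [0,0,-0.0025,0,0,0]
    - [0,0,-0.0025,0,0,0]

```text
time: 8.1
eef_pos: [0.6214, -0.1461, 0.0812]
tcp_rot: [0.215, 0.977, 0.0, 0.001]
contact_force: [-3.3, 1.8, 7.7]
opening: 0.405
finger_force: 31.1
```

Emit:
apply_moves:
  series:
    - [0,0,0.002,0,0,0]
    - [0,0,0.002,0,0,0]
    - [0,0,0.002,0,0,0]
  jaw: 0.65

```text
time: 8.48
eef_pos: [0.6202, -0.1459, 0.0798]
tcp_rot: [0.215, 0.977, 0.0, -0.0]
contact_force: [-0.4, 0.4, 0.2]
opening: 0.65
finger_force: 0.0
```

Emit:
apply_moves:
  series:
    - [0,0,0.03,0,0,0]
    - [0,0,0.1,0,0,0]
    - [0,0,0.15,0,0,0]
    - [-0.232,0.438,0.15,0,0,0]
    - [-0.232,0.438,0.15,0,0,0]
    - [-0.232,0.438,0.15,0,0,0]
    - [-0.232,0.438,0.15,0,0,0]
    - [-0.232,0.438,0.15,0,0,0]
    - [-0.232,0.438,0.15,0,0,0]
    - [-0.232,0.438,0.15,0,0,0]
    - [-0.232,0.438,0.08,0,0,0]
    - [-0.232,0.438,0.08,0,0,0]
    - [-0.232,0.438,0.08,0,0,0]
  jaw: 0.8

```text
time: 10.1
eef_pos: [0.4355, 0.2043, 0.1454]
tcp_rot: [0.215, 0.977, 0.0, 0.0]
contact_force: [-1.5, -0.3, 0.8]
opening: 0.803
finger_force: 0.0
```

```bash
python3 - <<'E'
from h import *
s=ctrl.get_state();print(s["time"],s["eef_pos"].round(4))
out=[]
for c in C:
    im=np.ascontiguousarray(ctrl.read_camera(c)[:,:,::-1])
    for (x,y,L) in((.6185,-.145,((62,18),(78,18))),(.436,.204,((78,23),(52,28),(26,33)))):
        a=(proj(c,[x,y,.05])[0].round()-25).astype(int)
        cr=cv2.convertScaleAbs(cv2.resize(im[a[1]:a[1]+50,a[0]:a[0]+50],(390,290) if 0 else (290,290),interpolation=cv2.INTER_CUBIC),alpha=1.5,beta=10)
        for z,r in L: cv2.polylines(cr,[((proj(c,circ(x,y,z/1e3,r/1e3))+.5-a)*5.8).round().astype(np.int32)],True,(0,255,0),1)
        out.append(cr)
cv2.imwrite("pics/after36.png",np.vstack([np.hstack(out[:2]),np.hstack(out[2:])]))
E
```

```text
10.1 [0.4355 0.2043 0.1454]
```

View pics/after36.png

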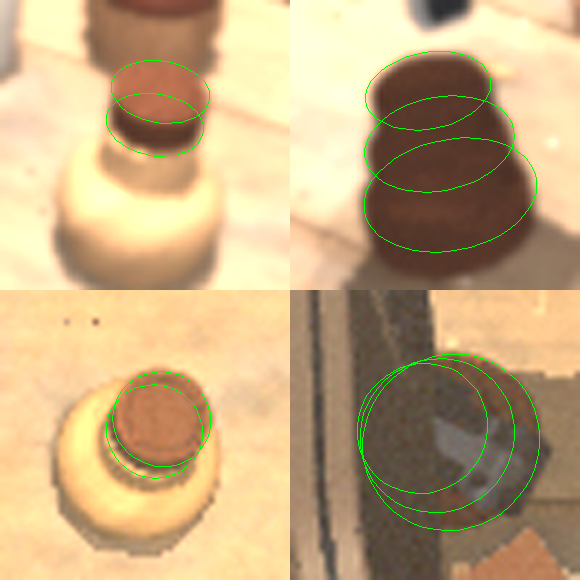

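Lid_36 is home, its disc coinciding with the model on the rim in both views, and the pile hasn't moved. Lid_46 is next.

Emit:
apply_moves:
  series:
    - [0,0,-0.04,0,0,0]
    - [0,0,-0.083,0,0,0]
    - [0,0,-0.083,0,0,0]
    - [0,0,-0.083,0,0,0]

```text
time: 10.7
eef_pos: [0.4365, 0.2046, 0.08]
tcp_rot: [0.215, 0.977, 0.001, 0.001]
contact_force: [0.1, -0.1, 0.5]
opening: 0.802
finger_force: 0.0
```

Emit:
apply_moves:
  series:
    - [0,0,0,0,0,0]
    - [0,0,0,0,0,0]
    - [0,0,0,0,0,0]
    - [0,0,0,0,0,0]
    - [0,0,0,0,0,0]
  jaw: 0.4

```text
time: 11.32
eef_pos: [0.4364, 0.2047, 0.0802]
tcp_rot: [0.215, 0.977, 0.001, 0.002]
contact_force: [-1.9, -1.0, 6.9]
opening: 0.524
finger_force: 30.3
```

Emit:
apply_moves:
  series:
    - [0,0,0.05,0,0,0]
    - [0,0,0.12,0,0,0]
    - [0,-0.05,0.15,0,0,0]
    - [-0.0068,-0.2584,0.15,0,0,0]
    - [-0.0068,-0.2584,0.15,0,0,0]
    - [-0.0068,-0.2584,0.15,0,0,0]
    - [-0.0068,-0.2584,0.15,0,0,0]
    - [-0.0068,-0.2584,0.15,0,0,0]
    - [-0.0068,-0.2584,0.0625,0,0,0]
    - [-0.0068,-0.2584,0.0625,0,0,0]
    - [-0.0068,-0.2584,0.0625,0,0,0]
    - [-0.0068,-0.2584,0.0625,0,0,0]

```text
time: 12.82
eef_pos: [0.431, -0.0022, 0.1302]
tcp_rot: [0.215, 0.977, -0.0, 0.002]
contact_force: [-1.1, -0.1, -0.8]
opening: 0.522
finger_force: 31.1
```

```bash
python3 held.py h46 23 -2 0 2.5
```

```text
(no output)
```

View pics/h46.png

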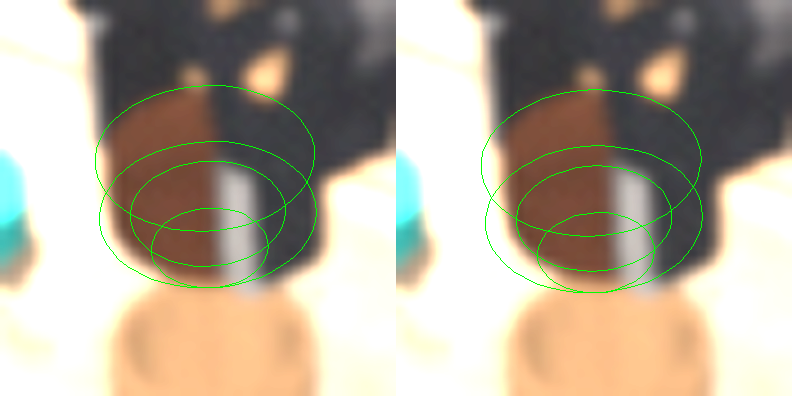

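Emit:
apply_moves:
  series:
    - [-0.0018,0.001,-0.02,0,0,0]
    - [-0.0018,0.001,-0.032,0,0,0]
    - [-0.0018,0.001,-0.041,0,0,0]
    - [-0.0018,0.001,-0.041,0,0,0]
    - [-0.0018,0.001,-0.041,0,0,0]

```text
time: 13.5
eef_pos: [0.4281, -0.0016, 0.0953]
tcp_rot: [0.215, 0.977, -0.0, -0.0]
contact_force: [-0.5, -0.2, 0.1]
opening: 0.521
finger_force: 31.2
```

Correct x by +1.5 mm and lower the rest.

Emit:
apply_moves:
  series:
    - [0.0015,0,-0.001,0,0,0]
    - [0.0015,0,-0.003,0,0,0]
    - [0.0015,0,-0.005,0,0,0]
    - [0.0015,0,-0.006,0,0,0]
    - [0.0015,0,-0.006,0,0,0]

```text
time: 14.12
eef_pos: [0.4302, -0.0017, 0.0923]
tcp_rot: [0.215, 0.977, 0.0, 0.001]
contact_force: [-2.8, 0.6, 9.9]
opening: 0.526
finger_force: 32.0
```

Emit:
apply_moves:
  series:
    - [0,0,0.002,0,0,0]
    - [0,0,0.002,0,0,0]
    - [0,0,0.002,0,0,0]
  jaw: 0.75

```text
time: 14.5
eef_pos: [0.4289, -0.0015, 0.0917]
tcp_rot: [0.215, 0.977, -0.0, -0.0]
contact_force: [-0.0, 0.1, -0.1]
opening: 0.746
finger_force: 0.0
```

Emit:
apply_moves:
  series:
    - [0,0,0.03,0,0,0]
    - [0,0,0.1,0,0,0]
    - [0,0.05,0.13,0,0,0]
    - [0.0072,0.257,0.13,0,0,0]
    - [0.0072,0.257,0.13,0,0,0]
    - [0.0072,0.257,0.13,0,0,0]
    - [0.0072,0.257,0.13,0,0,0]
    - [0.0072,0.257,0.13,0,0,0]
    - [0.0072,0.257,0.0375,0,0,0]
    - [0.0072,0.257,0.0375,0,0,0]
    - [0.0072,0.257,0.0375,0,0,0]
  jaw: 1

```text
time: 15.88
eef_pos: [0.4347, 0.2032, 0.1217]
tcp_rot: [0.216, 0.976, -0.001, -0.001]
contact_force: [-0.5, 0.7, 0.9]
opening: 1.002
finger_force: 0.0
```

```bash
python3 - <<'E'
from h import *
s=ctrl.get_state();print(s["time"],s["eef_pos"].round(4))
out=[]
for c in C:
    im=np.ascontiguousarray(ctrl.read_camera(c)[:,:,::-1])
    for (x,y,L) in((.431,-.002,((74,23),(90,23))),(.436,.204,((52,28),(26,33)))):
        a=(proj(c,[x,y,.05])[0].round()-25).astype(int)
        cr=cv2.convertScaleAbs(cv2.resize(im[a[1]:a[1]+50,a[0]:a[0]+50],(290,290),interpolation=cv2.INTER_CUBIC),alpha=1.5,beta=10)
        for z,r in L: cv2.polylines(cr,[((proj(c,circ(x,y,z/1e3,r/1e3))+.5-a)*5.8).round().astype(np.int32)],True,(0,255,0),1)
        out.append(cr)
cv2.imwrite("pics/after46.png",np.vstack([np.hstack(out[:2]),np.hstack(out[2:])]))
E
```

```text
15.875 [0.4347 0.2032 0.1217]
```

View pics/after46.png

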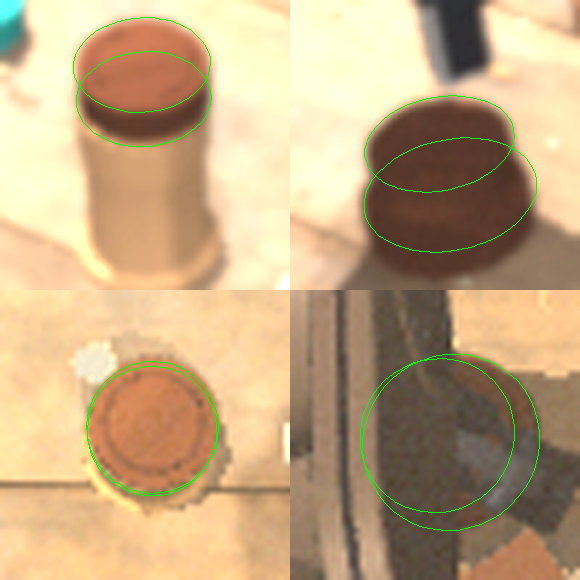

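Lid_46 is home and flush in both views. Lid_56 is next.

Emit:
apply_moves:
  series:
    - [0.0016,0.001,-0.05,0,0,0]
    - [0.0016,0.001,-0.089,0,0,0]
    - [0.0016,0.001,-0.089,0,0,0]
    - [0.0016,0.001,-0.089,0,0,0]

```text
time: 16.48
eef_pos: [0.438, 0.2053, 0.053]
tcp_rot: [0.215, 0.977, 0.001, 0.002]
contact_force: [1.0, -0.9, 1.0]
opening: 1.001
finger_force: 0.0
```

Emit:
apply_moves:
  series:
    - [0,0,0,0,0,0]
    - [0,0,0,0,0,0]
    - [0,0,0,0,0,0]
    - [0,0,0,0,0,0]
    - [0,0,0,0,0,0]
  jaw: 0.5

```text
time: 17.1
eef_pos: [0.4375, 0.2052, 0.0526]
tcp_rot: [0.215, 0.977, 0.0, 0.001]
contact_force: [-2.1, -0.4, 6.6]
opening: 0.638
finger_force: 31.3
```

Emit:
apply_moves:
  series:
    - [0,0,0.05,0,0,0]
    - [0,0,0.12,0,0,0]
    - [0,0,0.18,0,0,0]
    - [0.0389,-0.5986,0.18,0,0,0]
    - [0.0389,-0.5986,0.18,0,0,0]
    - [0.0389,-0.5986,0.18,0,0,0]
    - [0.0389,-0.5986,0.18,0,0,0]
    - [0.0389,-0.5986,0.18,0,0,0]
    - [0.0389,-0.5986,0.18,0,0,0]
    - [0.0389,-0.5986,0.18,0,0,0]
    - [0.0389,-0.5986,0.18,0,0,0]
    - [0.0389,-0.5986,0.18,0,0,0]
    - [0.0389,-0.5986,0.18,0,0,0]
    - [0.0389,-0.5986,0.1,0,0,0]
    - [0.0389,-0.5986,0.06,0,0,0]
    - [0.0389,-0.5986,0.06,0,0,0]
    - [0.0389,-0.5986,0.06,0,0,0]

```text
time: 19.23
eef_pos: [0.4684, -0.2738, 0.1005]
tcp_rot: [0.215, 0.977, -0.001, 0.001]
contact_force: [0.0, -0.1, -0.8]
opening: 0.64
finger_force: 32.4
```

```bash
python3 held.py h56 28 -0.6 0 -2.5
```

```text
(no output)
```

View pics/h56.png

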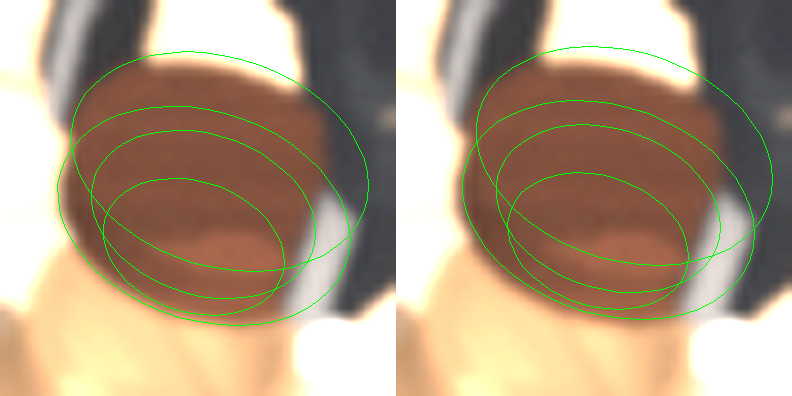

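The d=0 outline matches the held lid. I'll lower it.

Emit:
apply_moves:
  series:
    - [0.0002,0,-0.02,0,0,0]
    - [0.0002,0,-0.03,0,0,0]
    - [0.0002,0,-0.038,0,0,0]
    - [0.0002,0,-0.038,0,0,0]
    - [0.0002,0,-0.038,0,0,0]

```text
time: 19.9
eef_pos: [0.4675, -0.2741, 0.0685]
tcp_rot: [0.215, 0.977, -0.0, -0.0]
contact_force: [0.4, 0.2, 0.1]
opening: 0.638
finger_force: 32.5
```

Emit:
apply_moves:
  series:
    - [0.0013,0.0004,-0.002,0,0,0]
    - [0.0013,0.0004,-0.005,0,0,0]
    - [0.0013,0.0004,-0.008,0,0,0]
    - [0.0013,0.0004,-0.01,0,0,0]
    - [0.0013,0.0004,-0.01,0,0,0]

```text
time: 20.52
eef_pos: [0.4691, -0.2739, 0.0626]
tcp_rot: [0.215, 0.977, 0.0, -0.0]
contact_force: [-4.0, 3.1, 11.0]
opening: 0.641
finger_force: 33.6
```

Emit:
apply_moves:
  series:
    - [0,0,0.002,0,0,0]
    - [0,0,0.002,0,0,0]
    - [0,0,0.002,0,0,0]
  jaw: 0.85

```text
time: 20.9
eef_pos: [0.4683, -0.2735, 0.0616]
tcp_rot: [0.215, 0.977, 0.0, -0.0]
contact_force: [0.8, 0.0, -0.5]
opening: 0.846
finger_force: 0.0
```

Emit:
apply_moves:
  series:
    - [0,0,0.03,0,0,0]
    - [0,0,0.1,0,0,0]
    - [0,0,0.18,0,0,0]
    - [-0.0413,0.5975,0.18,0,0,0]
    - [-0.0413,0.5975,0.18,0,0,0]
    - [-0.0413,0.5975,0.18,0,0,0]
    - [-0.0413,0.5975,0.18,0,0,0]
    - [-0.0413,0.5975,0.18,0,0,0]
    - [-0.0413,0.5975,0.18,0,0,0]
    - [-0.0413,0.5975,0.18,0,0,0]
    - [-0.0413,0.5975,0.18,0,0,0]
    - [-0.0413,0.5975,0.18,0,0,0]
    - [-0.0413,0.5975,0.18,0,0,0]
    - [-0.0413,0.5975,0.08,0,0,0]
    - [-0.0413,0.5975,0.05,0,0,0]
    - [-0.0413,0.5975,0.05,0,0,0]
    - [-0.0413,0.5975,0.05,0,0,0]
  jaw: 1

```text
time: 23.02
eef_pos: [0.4369, 0.2038, 0.1036]
tcp_rot: [0.216, 0.976, 0.0, 0.001]
contact_force: [0.4, -0.7, 0.1]
opening: 1.002
finger_force: 0.0
```

```bash
python3 - <<'E'
from h import *
s=ctrl.get_state();print(s["time"],s["eef_pos"].round(4))
out=[]
for c in C:
    im=np.ascontiguousarray(ctrl.read_camera(c)[:,:,::-1])
    for (x,y,L) in((.4686,-.2737,((46,28),(62,28))),(.436,.204,((10,33),(26,33)))):
        a=(proj(c,[x,y,.05])[0].round()-25).astype(int)
        cr=cv2.convertScaleAbs(cv2.resize(im[a[1]:a[1]+50,a[0]:a[0]+50],(290,290),interpolation=cv2.INTER_CUBIC),alpha=1.5,beta=10)
        for z,r in L: cv2.polylines(cr,[((proj(c,circ(x,y,z/1e3,r/1e3))+.5-a)*5.8).round().astype(np.int32)],True,(0,255,0),1)
        out.append(cr)
cv2.imwrite("pics/after56.png",np.vstack([np.hstack(out[:2]),np.hstack(out[2:])]))
p0=proj("scene",[.436,.204,.015])[0]
for d in ctrl.silhouettes("lid_66","scene"):
    if np.hypot(*(np.array(d["xy"])*[560,420]-p0))<12: print(d["p"],fit("scene",d["pixels"],PR["pile"][:4],(.436,.204)))
E
```

```text
23.025 [0.4369 0.2038 0.1036]
0.84 (array([0.43701321, 0.20631037]), np.float64(0.03707107843137255))
```

View pics/after56.png

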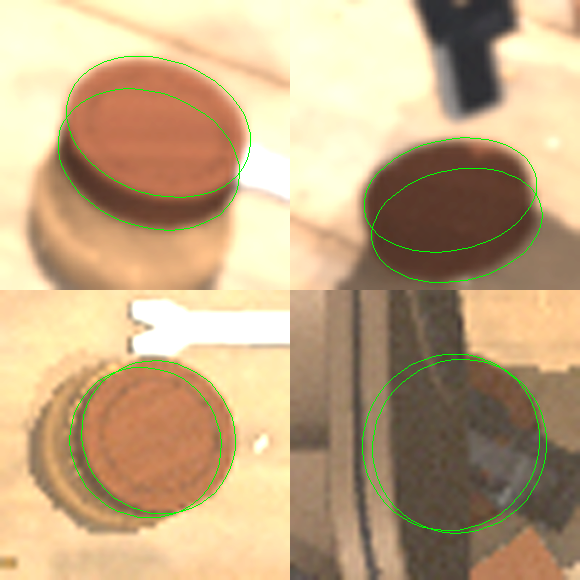

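Lid_56 is home. Lid_66 is last, with TCP at about 24 mm.

Emit:
apply_moves:
  series:
    - [0,0.001,-0.05,0,0,0]
    - [0,0.001,-0.08,0,0,0]
    - [0,0.001,-0.098,0,0,0]
    - [0,0.001,-0.098,0,0,0]
    - [0,0.001,-0.098,0,0,0]

```text
time: 23.8
eef_pos: [0.4367, 0.2054, 0.0249]
tcp_rot: [0.215, 0.977, 0.001, 0.001]
contact_force: [-0.5, -0.4, 0.3]
opening: 1.003
finger_force: 0.0
```

Emit:
apply_moves:
  series:
    - [0,0,0,0,0,0]
    - [0,0,0,0,0,0]
    - [0,0,0,0,0,0]
    - [0,0,0,0,0,0]
    - [0,0,0,0,0,0]
  jaw: 0.6

```text
time: 24.42
eef_pos: [0.4366, 0.2054, 0.025]
tcp_rot: [0.215, 0.977, 0.0, 0.001]
contact_force: [-1.4, -0.0, 6.5]
opening: 0.759
finger_force: 32.9
```

Emit:
apply_moves:
  series:
    - [0,0,0.05,0,0,0]
    - [0,0,0.12,0,0,0]
    - [0,0,0.18,0,0,0]
    - [0.2074,-0.138,0.18,0,0,0]
    - [0.2074,-0.138,0.18,0,0,0]
    - [0.2074,-0.138,0.18,0,0,0]
    - [0.2074,-0.138,0.18,0,0,0]
    - [0.2074,-0.138,0.18,0,0,0]
    - [0.2074,-0.138,0.1125,0,0,0]
    - [0.2074,-0.138,0.1125,0,0,0]
    - [0.2074,-0.138,0.1125,0,0,0]

```text
time: 25.8
eef_pos: [0.601, 0.0956, 0.1147]
tcp_rot: [0.215, 0.977, 0.0, 0.0]
contact_force: [0.1, -0.3, 0.8]
opening: 0.756
finger_force: 34.1
```

```bash
python3 held.py h66 33 1 0 -2.5
```

View pics/h66.png

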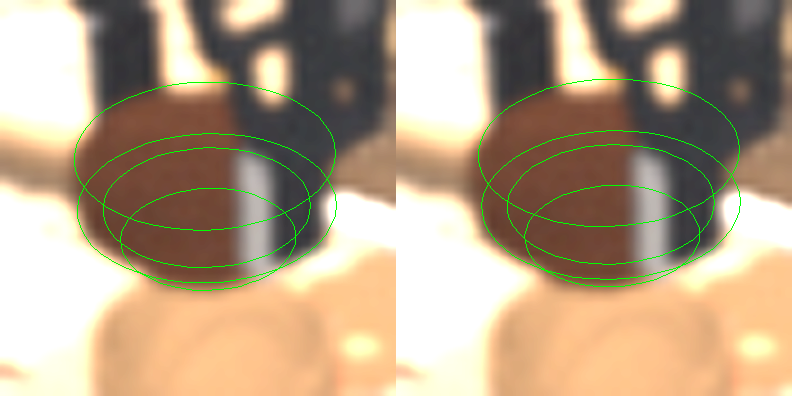

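The d=0 outline fits. I'll lower it.

Emit:
apply_moves:
  series:
    - [0.002,-0.0008,-0.02,0,0,0]
    - [0.002,-0.0008,-0.033,0,0,0]
    - [0.002,-0.0008,-0.043,0,0,0]
    - [0.002,-0.0008,-0.043,0,0,0]
    - [0.002,-0.0008,-0.043,0,0,0]

```text
time: 26.48
eef_pos: [0.6033, 0.094, 0.0793]
tcp_rot: [0.215, 0.977, 0.0, 0.0]
contact_force: [0.1, 0.2, 0.4]
opening: 0.763
finger_force: 34.1
```

Emit:
apply_moves:
  series:
    - [-0.001,0.0012,-0.002,0,0,0]
    - [-0.001,0.0012,-0.005,0,0,0]
    - [-0.001,0.0012,-0.008,0,0,0]
    - [-0.001,0.0012,-0.0105,0,0,0]
    - [-0.001,0.0012,-0.0105,0,0,0]

```text
time: 27.1
eef_pos: [0.6027, 0.0951, 0.0731]
tcp_rot: [0.215, 0.977, -0.0, -0.0]
contact_force: [-5.1, -0.1, 9.5]
opening: 0.759
finger_force: 35.0
```

Z stopped at 0.0731, where home should be 0.073. Release, withdraw and check.

Emit:
apply_moves:
  series:
    - [0,0,0.002,0,0,0]
    - [0,0,0.002,0,0,0]
    - [0,0,0.002,0,0,0]
    - [0,0,0.002,0,0,0]
  jaw: 1

```text
time: 27.6
eef_pos: [0.6021, 0.095, 0.0721]
tcp_rot: [0.215, 0.977, -0.0, -0.0]
contact_force: [-0.5, 0.1, 1.0]
opening: 0.998
finger_force: 0.0
```

Emit:
apply_moves:
  series:
    - [0,0,0.03,0,0,0]
    - [0,0,0.1,0,0,0]
    - [0,0,0.2,0,0,0]
    - [-0.1,0.1,0.2,0,0,0]
    - [-0.25,0.35,0.2,0,0,0]
    - [-0.25,0.35,0.2,0,0,0]
    - [-0.25,0.35,0.2,0,0,0]
    - [-0.25,0.35,0.2,0,0,0]
    - [-0.25,0.35,0.2,0,0,0]
    - [-0.25,0.35,0.2,0,0,0]
    - [-0.25,0.35,0.2,0,0,0]
    - [-0.25,0.35,0.2,0,0,0]

```text
time: 29.1
eef_pos: [0.403, 0.3741, 0.2323]
tcp_rot: [0.216, 0.976, -0.0, 0.0]
contact_force: [0.8, 0.3, 0.1]
opening: 1.0
finger_force: 0.0
```

```bash
python3 - <<'E'
from h import *
rows=[]
B=[(.6025,.095,58,33),(.6185,-.145,62,18),(.431,-.002,74,23),(.4686,-.2737,46,28)]
for c in C:
    im=np.ascontiguousarray(ctrl.read_camera(c)[:,:,::-1]);out=[]
    for x,y,h,r in B:
        a=(proj(c,[x,y,.05])[0].round()-25).astype(int)
        cr=cv2.convertScaleAbs(cv2.resize(im[a[1]:a[1]+50,a[0]:a[0]+50],(195,195),interpolation=cv2.INTER_CUBIC),alpha=1.4,beta=10)
        for z in(h,h+16): cv2.polylines(cr,[((proj(c,circ(x,y,z/1e3,r/1e3))+.5-a)*3.9).round().astype(np.int32)],True,(0,255,0),1)
        out.append(cr)
    rows.append(np.hstack(out))
cv2.imwrite("pics/final.png",np.vstack(rows))
for n in("glue_bottle","abrasive_roll"):
    print(n,[ray("scene",d["xy"][0]*560,d["xy"][1]*420,.05 if n[0]=="g" else .013).round(3) for d in ctrl.boxes_of(n,"scene")])
E
```

```text
glue_bottle [array([ 0.694, -0.04 ])]
abrasive_roll [array([0.587, 0.228])]
```

View pics/final.png

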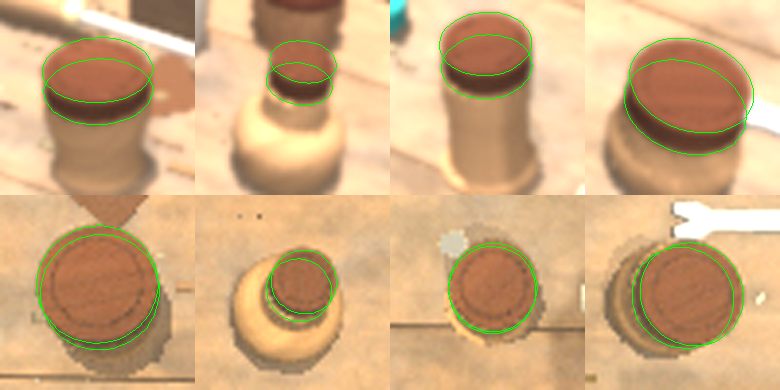

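All four lids sit flush on their boxes in both views, and the glue bottle and abrasive roll read where they were to within the networks' few-millimetre scatter.

```bash
python3 -c "from plant import ctrl; print(ctrl.sign_off())"
```

```text
the job is handed in; nothing more can be done
None
```

All four lids are seated flush and right way up on their matching boxes, nothing else was visibly disturbed, and the job is handed in at about 29 s of the 96 s allowed; no verdict came back.

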